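# Lock the collar of the test chamber with the pin spanner

### The job

Take the pin spanner whose two prongs fit the holes of the test chamber's steel lock collar, set it down with both prongs fully in the holes, and only then use it to turn the collar clockwise (seen from above) up to its stop, where the dark mark on the collar meets the post on the chamber. Leave the spanner sitting in the collar, let go of it, and leave the other spanner in its rest.

Things in the scene. Friction and masses are not known exactly. Their poses are not given: they have to be found in the camera images.
- wide_spanner_grip (a point): Centre of the black grip (60 mm long on x, 16 thick on y, 45 tall) of the wide pin spanner, which fits. Steel bridge below it: 98 x 24 x 10 mm, underside 32.5 mm below this point. Two prongs point down at x = +-36 mm: 10 mm thick, tapered tips, 16 mm long, tips 48.5 mm below this point. 0.25 kg. Stands upright in a slotted wooden rest 24 mm high; lift it straight up over 20 mm.
- narrow_spanner_grip (a point): Centre of the grip of the other pin spanner, to be left alone: same grip and height, but its bridge is only 68 mm long and its prongs are 42 mm apart. It stands in an identical rest; which rest holds which spanner varies.
- collar_top (a point): Middle of the top of the steel lock collar (ring 120 mm across, 20 thick, top 60 mm above the bench) on the fixed round chamber. Turns with it; x runs through its two holes, at x = +-36 mm, 20 mm wide and deep. Prongs have 5 mm play there: the spanner turns up to 0.14 rad from centred before the collar follows. Its mark is a dark rib near the rim; a slim dark post stands beside the rim.
- collar (a joint): Angle of the collar in rad, growing clockwise seen from above. Starts between 0 and 0.4; 1.2 is the stop, where the mark meets the post. Held by friction only (about 0.25 N m); it stays where it is left. (Overhead, to be kept clear of: a magnifier arm 0.48 to 0.52 m above the bench, 0.6 m ahead of the robot, from straight ahead to 0.4 m to its right.)

How it is judged:
By the outcome, as a careful person would: the job done as asked, in the order asked, and still so for the second after the job is handed in, with the robot touching nothing.
It also fails if it takes over 45 s, if anything falls off the work surface, if the arm or the gripper's body presses on something with over 40 N, if the wrist force passes 120 N, or if a joint passes its speed limit or range.

### The arm

A 6-joint arm with a two-finger parallel gripper is mounted at the origin on a cart in front of the work surface, level with it; the furniture and walls round the work are solid. World frame = base frame: x ahead of the robot, y to its left, z up, the work surface at z = 0. Lengths are in m, angles in degrees, forces in N, time in s.
With the tool pointing down it reaches from about 0.3 to 0.75 m from the base axis. Payload 8.5 kg.
Tool frame: the origin (TCP) lies on the centre line of the jaws, within the pads' length; the fingertips stand env.tcp_to_tips ahead of it and the grasp point (between the pads) lies 8 mm behind it (env.tcp_to_tips is the distance from the TCP to the fingertips, in m); z points along the fingers, y is the direction in which the jaws open and shut (so a half turn about z gives the same grasp; the last joint's range is limited). The gripper opens to 85 mm and grips with 20 to 120 N. Pads are 22 mm wide; open, the fingers measure 114 mm over their backs; the gripper's body (76 mm by 85 mm) begins 54 mm behind the grasp point. The pads swing forward as they close: fully open they stand 13 mm farther back than shut.
Start: joints at [-86.075, 21.807, 74.336, -0, 83.858, -12.336], TCP at [0.154, -0.528, 0.211] pointing down, gripper open.
Joint ranges: [-178.18, 178.18], [-50.72, 133.34], [12.68, 142.11], [-81.47, 261.47], [9.98, 163.14], [-165.26, 165.26]. Speed limits (degrees/s): [136.94, 136.94, 180, 180, 180, 180].

### API

Orientations are given as a 3x3 rotation matrix whose columns are the frame's x, y, z axes.
In Python, from rig import env gives the robot as it stands. The module is installed in compiled form; this text tells all that it offers.
- The arm moves only by the tool carry_out, never from a script. Its argument "rows" is a list of rows, each an object of numbers: "tx", "ty", "tz": the shift along the tool's x, y, z in cm; "yaw": the turn about the tool's z in rad. In form: [{"tx": .., "ty": .., "tz": .., "yaw": ..}, ...]. A call has 1 to 12 rows; each row shifts and turns the pose as measured when the row begins, along the tool's axes as they then stand; what a row does not reach is not made up. A row lasts 1/10 s, in which the tool goes at most 50 mm and 8.59 degrees, less where a joint would pass 70% of its speed; a pose out of reach is approached as far as the arm can. A call is refused whole if a number of a shift passes 5 or a number of a turn 0.15, either way. A call with a gripper value outside its range is refused whole. "jaw" is the closure, from -1 (fully open) to 1 (shut), set as the call begins (left out, the last holds). The fingers move at their own pace and stop on an object; "squeeze" is the grip in N (left out, the last holds). Time passes only in rows, so rows that do not move let the fingers close. It gives the time, the measured TCP pose, the force and the opening at its end, in the units of the state.
- env.observe(): the state, without advancing time (a new reading comes with each control period).
- env.get_image(name): name is "side" or "top"; returns the picture (384x512x3 uint8, red, green, blue); there is no depth.
- env.camera_params(name): a dict with "vertical_fov" (degrees; the focal length in pixels is half the picture's height over the tangent of half this angle, whatever the lens; pixels are square), "cx", "cy" (the principal point, pixels), "view" (4x4, takes a point from world to camera coordinates). Camera axes: x right, y up, looking along -z (the intrinsics and any distortion apply to the point x, -y, -z); pixel columns grow to the right and rows downward; lengths in m; the calibration is good to about 2 mm. A picture is of the moment at which its call begins. camera_params takes no time and is no camera call.
- env.close_job(): hands the job in, once; it reports no verdict.
The state is a dict: "time_s": time; "q": joint angles; "qvel": joint speeds; "joint_efforts": joint torques, N m; "position": TCP position; "tool_rot": TCP orientation; "ft_force": force on the tool from outside, world axes, zero at the start; "wrist_torque": the same for the moment, N m; "grip_width": finger opening in m.
Only numpy, scipy, OpenCV 4.12 (cv2) and the standard library are available. Lean on these libraries where they do the work, as an engineer would, in place of code of your own. Each camera call takes 0.05 s, during which the arm holds its last target. There are 200 camera calls.

## Working session

There is one attempt and no reset: what is moved stays moved. The work goes in short steps, Python scripts to look and compute and a tool call to move; the robot and the scene stay as the last step left them, time stands still between calls to the robot, and variables do not carry over. Pictures are saved under pics/ and viewed, about 8 in all and at most 12, crops included, and the job is handed in when it is done.

Besides the shell and the picture viewer there is one more tool, called after "Request:" as name([rows], argument=value, ...), one row to a line, values as JSON. carry_out: Moves the arm, as the interface text tells. Its arguments: {"type":"object","properties":{"rows":{"type":"array","items":{"type":"object","properties":{"tx":{"type":"number"},"ty":{"type":"number"},"tz":{"type":"number"},"yaw":{"type":"number"}}}},"jaw":{"type":"number"},"squeeze":{"type":"number"}},"required":["rows"]}

```bash
mkdir -p pics
cat > h.py <<'E'
import numpy as np, cv2
from rig import env
def save(n,f):
    im=env.get_image(n); cv2.imwrite(f,im[:,:,::-1]); return im
E
python3 - <<'E'
from h import *
a=save("top","pics/t0.png");b=save("side","pics/s0.png")
for n in("top","side"):
    print(n,env.camera_params(n))
s=env.observe()
for k in s: print(k,np.round(s[k],4))
print(env.tcp_to_tips)
E
```

```text
top {'vertical_fov': 50.51848821664194, 'cx': 261.6395225400853, 'cy': 194.96057040984385, 'view': array([[-0.02257798, -0.99974099,  0.00286158,  0.1949928 ],
       [ 0.97380048, -0.02134412,  0.22640021, -0.51495474],
       [-0.22628049,  0.00789827,  0.97403016, -0.8428807 ],
       [ 0.        ,  0.        ,  0.        ,  1.        ]])}
side {'vertical_fov': 48.492097740855044, 'cx': 258.1052238040532, 'cy': 190.4143458462375, 'view': array([[-0.93417723, -0.35673161,  0.00744769,  0.54694518],
       [ 0.18405386, -0.46389231,  0.86656108, -0.06521718],
       [-0.3056748 ,  0.8108924 ,  0.49901546, -0.97672461],
       [ 0.        ,  0.        ,  0.        ,  1.        ]])}
time_s 0.1
q [-8.60748e+01  2.18359e+01  7.43779e+01 -1.30000e-03  8.38565e+01
 -1.23354e+01]
qvel [-0.0024 -0.0306 -0.0518 -0.0529 -0.0882  0.0022]
joint_efforts [ 4.40000e-03 -4.49219e+01 -2.31656e+01 -2.00000e-04  3.70000e-03
  0.00000e+00]
position [ 0.154  -0.5277  0.2108]
tool_rot [[ 9.6e-01  2.8e-01 -1.0e-04]
 [ 2.8e-01 -9.6e-01  1.2e-03]
 [ 2.0e-04 -1.2e-03 -1.0e+00]]
ft_force [ 0.1321  0.7034 -0.3492]
wrist_torque [ 0.0024 -0.0318  0.0232]
grip_width 0.0855
0.011
```

View pics/t0.png

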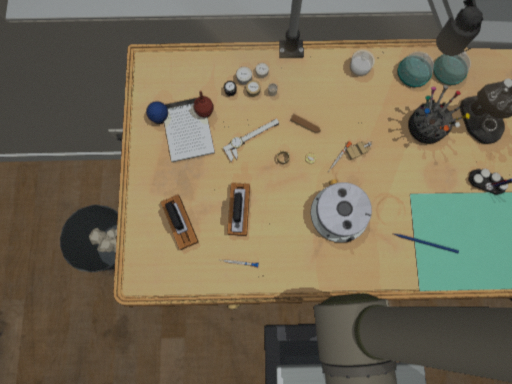

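View pics/s0.png

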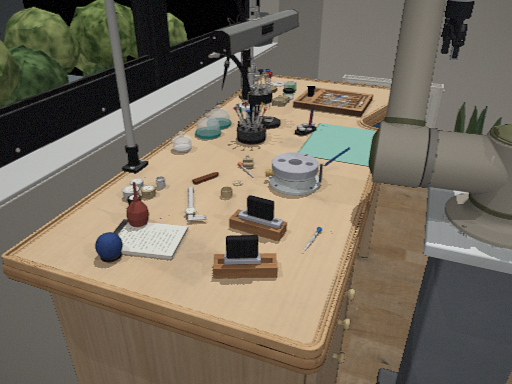

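The top view shows spanners at about (178,217) and (238,207) and the collar at (343,210). The side view shows the same two, near (260,210) and (242,248). The spanner at (238,207) seems to have the longer bridge, so I'm enlarging to check.

Run:
```python
import cv2,numpy as np
a=cv2.imread("pics/t0.png");b=cv2.imread("pics/s0.png")
# top: two crops x6
c1=cv2.resize(a[175:255,150:260],None,fx=7,fy=7,interpolation=cv2.INTER_CUBIC)
cv2.imwrite("pics/c1.png",c1)
c2=cv2.resize(a[170:255,300:385],None,fx=7,fy=7,interpolation=cv2.INTER_CUBIC)
cv2.imwrite("pics/c2.png",c2)
c3=cv2.resize(b[145:285,205:335],None,fx=4.2,fy=4.2,interpolation=cv2.INTER_CUBIC)
cv2.imwrite("pics/c3.png",c3)
```

```text
(no output)
```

View pics/c1.png

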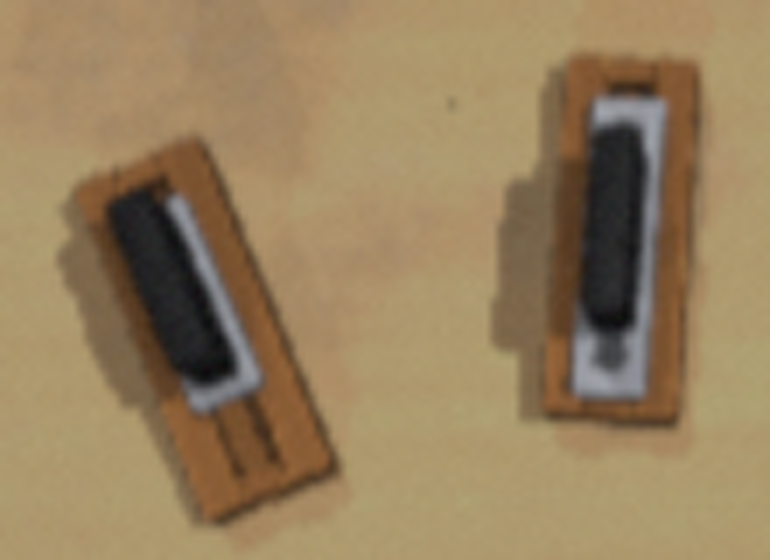

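View pics/c2.png

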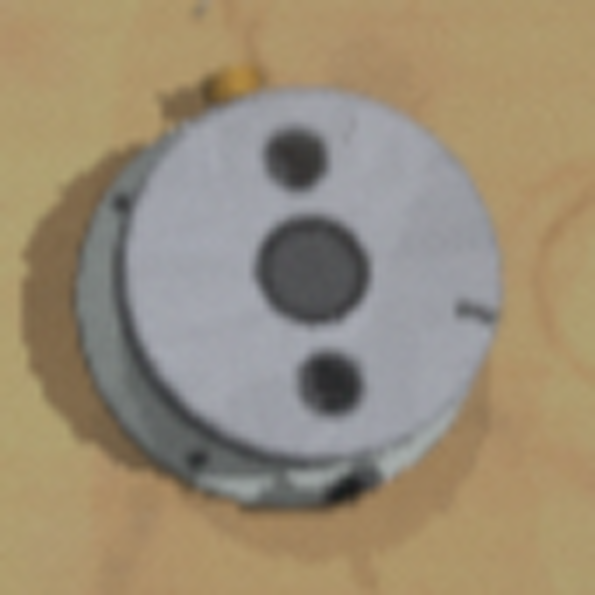

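View pics/c3.png

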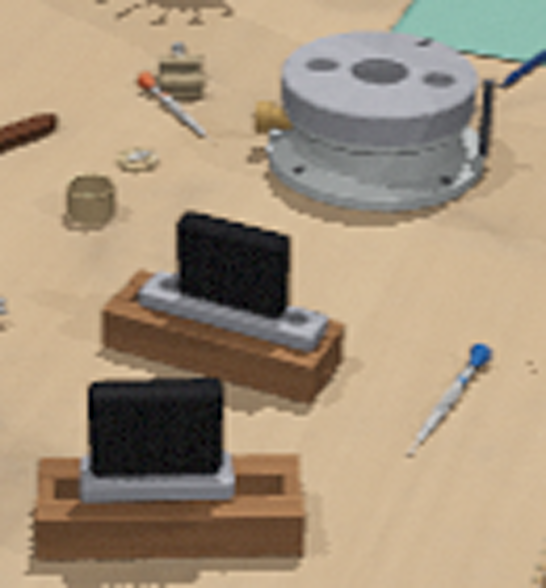

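The wide spanner is the right-hand one in the top view: bridge corners in crop c1 are (595,97), (667,97), (645,398) and (573,398), with steel showing beyond the grip at both ends. The collar holes in c2 are at (296,158) and (331,383), the mark is at (475,312), and the post is near (355,485).

```bash
cat >> h.py <<'E'
def ray(n,px):
    p=env.camera_params(n); V=p["view"]; f=192/np.tan(np.radians(p["vertical_fov"]/2))
    d=V[:3,:3].T@np.array([(px[0]-p["cx"])/f,-(px[1]-p["cy"])/f,-1]); return -V[:3,:3].T@V[:3,3],d
def onz(n,px,z):
    o,d=ray(n,px); return o+d*(z-o[2])/d[2]
def proj(n,X):
    p=env.camera_params(n); V=p["view"]; f=192/np.tan(np.radians(p["vertical_fov"]/2))
    c=V[:3,:3]@np.asarray(X)+V[:3,3]; return np.array([p["cx"]+f*c[0]/-c[2],p["cy"]-f*c[1]/-c[2]])
def crop(px,x0,y0,s): return (np.array(px)+.5)/s-.5+[x0,y0]
E
python3 - <<'E'
from h import *
np.set_printoptions(precision=4,suppress=True)
print("cam",ray("top",(0,0))[0])
c1=lambda p:crop(p,150,175,7); c2=lambda p:crop(p,300,170,7); c3=lambda p:crop(p,205,145,4.2)
B=[onz("top",c1(p),.034) for p in [(595,97),(667,97),(645,398),(573,398)]]
print(np.array(B),np.mean(B,0)); d=(B[0]+B[1]-B[2]-B[3])/2; print("len",np.linalg.norm(d),"ang",np.degrees(np.arctan2(d[1],d[0])))
h=[onz("top",c2(p),.06) for p in [(296,158),(331,383),(313,270),(478,312)]]; d=h[0]-h[1]
print(np.array(h),np.linalg.norm(d),"ang",np.degrees(np.arctan2(d[1],d[0])))
m=h[3]-(h[0]+h[1])/2; print("mark",np.degrees(np.arctan2(m[1],m[0])),np.linalg.norm(m))
P=onz("top",c2((360,475)),.055)-(h[0]+h[1])/2; print("post",P,np.degrees(np.arctan2(P[1],P[0])))
for n,p in(("holeA",(322,65)),("holeB",(438,79)),("mid",(380,71)),("mark",(425,42))): print(n,onz("side",c3(p),.06))
# bridge from side
C=np.mean(B,0); print("side proj bridge centre",(proj("side",C)-[205,145]+.5)*4.2, "grip top",(proj("side",C+[0,0,.045])-[205,145]+.5)*4.2,"grip top in top",(proj("top",C+[0,0,.045])-[150,175]+.5)*7)
E
```

```text
cam [0.3151 0.1906 0.937 ]
[[0.5416 0.2448 0.034 ]
 [0.5411 0.2213 0.034 ]
 [0.4424 0.2296 0.034 ]
 [0.4429 0.2526 0.034 ]] [0.492  0.2371 0.034 ]
len 0.09905114798821263 ang -4.654084276216127
[[ 0.5214  0.0055  0.06  ]
 [ 0.4493 -0.0005  0.06  ]
 [ 0.4852  0.0026  0.06  ]
 [ 0.4707 -0.0481  0.06  ]] 0.0723776258806546 ang 4.797375586948235
mark -106.17150759402206 0.05269648939822908
post [-0.0643 -0.0111 -0.005 ] -170.20164862901504
holeA [0.5186 0.0089 0.06  ]
holeB [0.4474 0.0013 0.06  ]
mid [0.4832 0.0037 0.06  ]
mark [ 0.4687 -0.0467  0.06  ]
side proj bridge centre [231.0369 300.4751] grip top [231.8549 225.2022] grip top in top [612.8257 218.1688]
```

```bash
cat > plan.py <<'E'
# python3 plan.py x y z yawdeg(tool x axis, world) [step_cm yawstep] : rows in tool axes
import sys,json
from h import *
x,y,z,yw,*r=map(float,sys.argv[1:]); st=r[0] if r else 4.5; ys=r[1] if len(r)>1 else .14
s=env.observe(); R=s["tool_rot"].copy(); p=s["position"].copy(); T=np.array([x,y,z])
yaw=np.arctan2(R[1,0],R[0,0]); dy=-(np.radians(yw)-yaw)      # tool z down: +yaw = clockwise
dy=(dy+np.pi)%(2*np.pi)-np.pi
n=max(1,int(np.ceil(np.linalg.norm(T-p)*100/st)),int(np.ceil(abs(dy)/ys))); rows=[]
for k in range(n):
    d=(T-p)/(n-k); a=dy/(n-k); t=np.round(R.T@d*100,1 if st>.9 else 2); a=round(a,2)
    rows.append((*t,a)); p=p+R@t/100; dy-=a
    R=R@cv2.Rodrigues(np.array([0,0,a]))[0]
print("t",s["time_s"],"pos",np.round(s["position"],4),"yaw",round(np.degrees(yaw),2),"tilt",np.round(s["tool_rot"][:,2],4),"F",np.round(s["ft_force"],1),"w",s["grip_width"],"q6",s["q"][5],n)
for q in rows[:12]: print(*[float(v) for v in q])
E
python3 plan.py .492 .237 .15 175.35 4.5 .15
```

```text
t 0.1 pos [ 0.154  -0.5277  0.2108] yaw 16.26 tilt [-1.0e-04  1.2e-03 -1.0e+00] F [ 0.1  0.7 -0.3] w 0.08545157676817919 q6 -12.335377273101567 19
2.8 -3.4 0.3 -0.15
3.3 -2.9 0.3 -0.15
3.7 -2.4 0.3 -0.15
4.0 -1.8 0.3 -0.15
4.2 -1.2 0.3 -0.15
4.4 -0.5 0.3 -0.14
4.4 0.1 0.3 -0.15
4.3 0.7 0.3 -0.14
4.2 1.3 0.3 -0.15
3.9 2.0 0.3 -0.14
3.6 2.5 0.4 -0.15
3.2 3.0 0.3 -0.14
```

Request:
carry_out([
  {"tx": 2.8,"ty": -3.4,"tz": 0.2,"yaw": -0.15},
  {"tx": 3.3,"ty": -2.9,"tz": 0.2,"yaw": -0.15},
  {"tx": 3.7,"ty": -2.4,"tz": 0.2,"yaw": -0.15},
  {"tx": 4.0,"ty": -1.8,"tz": 0.2,"yaw": -0.15},
  {"tx": 4.2,"ty": -1.2,"tz": 0.2,"yaw": -0.15},
  {"tx": 4.4,"ty": -0.5,"tz": 0.2,"yaw": -0.14},
  {"tx": 4.4,"ty": 0.1,"tz": 0.2,"yaw": -0.15},
  {"tx": 4.3,"ty": 0.7,"tz": 0.2,"yaw": -0.14},
  {"tx": 4.2,"ty": 1.3,"tz": 0.2,"yaw": -0.15},
  {"tx": 3.9,"ty": 2.0,"tz": 0.2,"yaw": -0.14},
], jaw=-1)

```text
time_s: 1.1
position: [0.3287, -0.1114, 0.188]
tool_rot: [[-0.202, 0.979, -0.001], [0.979, 0.202, 0.005], [0.005, 0.0, -1.0]]
ft_force: [0.2, -1.3, -0.3]
grip_width: 0.0858
```

```bash
python3 plan.py .492 .237 .15 175.35 4.5 .15
```

```text
t 1.1 pos [ 0.3287 -0.1114  0.188 ] yaw 101.67 tilt [-7.0e-04  5.2e-03 -1.0e+00] F [ 0.2 -1.3 -0.3] w 0.08575019318308816 q6 -50.42720950957425 9
3.4 2.6 0.4 -0.14
3.0 3.0 0.4 -0.14
2.6 3.4 0.5 -0.14
2.1 3.7 0.4 -0.14
1.5 4.0 0.5 -0.15
0.9 4.2 0.4 -0.14
0.4 4.3 0.5 -0.15
-0.3 4.2 0.4 -0.14
-0.9 4.2 0.5 -0.15
```

Request:
carry_out([
  {"tx": 3.4,"ty": 2.6,"tz": 0.4,"yaw": -0.14},
  {"tx": 3.0,"ty": 3.0,"tz": 0.4,"yaw": -0.14},
  {"tx": 2.6,"ty": 3.4,"tz": 0.5,"yaw": -0.14},
  {"tx": 2.1,"ty": 3.7,"tz": 0.4,"yaw": -0.14},
  {"tx": 1.5,"ty": 4.0,"tz": 0.5,"yaw": -0.15},
  {"tx": 0.9,"ty": 4.2,"tz": 0.4,"yaw": -0.14},
  {"tx": 0.4,"ty": 4.3,"tz": 0.5,"yaw": -0.15},
  {"tx": -0.3,"ty": 4.2,"tz": 0.4,"yaw": -0.14},
  {"tx": -0.9,"ty": 4.2,"tz": 0.5,"yaw": -0.15},
])

```text
time_s: 2.0
position: [0.4874, 0.2577, 0.1474]
tool_rot: [[-0.999, 0.04, -0.001], [0.04, 0.999, 0.004], [0.001, 0.004, -1.0]]
ft_force: [0.7, -1.5, 0.2]
grip_width: 0.0852
```

```bash
python3 plan.py .492 .237 .12 175.35 3 .15
```

```text
t 2.0 pos [0.4874 0.2577 0.1474] yaw 177.7 tilt [-9.0e-04  3.6e-03 -1.0e+00] F [ 0.7 -1.5  0.2] w 0.08518979817537563 q6 -72.30684757357665 2
-0.3 -1.0 1.4 0.02
-0.3 -1.0 1.3 0.02
```

Request:
carry_out([
  {"tx": -0.3,"ty": -1.0,"tz": 1.2,"yaw": 0.02},
  {"tx": -0.3,"ty": -1.0,"tz": 1.0,"yaw": 0.02},
  {},
  {},
])

```text
validation failed for argument at $.ro...
```

```bash
python3 plan.py .492 .237 .12 175.35 0.8 .15
python3 - <<'E'
from h import *
a=save("top","pics/t1.png");b=save("side","pics/s1.png")
o=np.hstack([cv2.resize(a[160:250,190:290,::-1],None,fx=4,fy=4,interpolation=2),cv2.resize(b[150:240,215:315,::-1],None,fx=4,fy=4,interpolation=2)])
cv2.imwrite("pics/c4.png",o)
E
```

```text
t 2.0 pos [0.4874 0.2577 0.1474] yaw 177.7 tilt [-9.0e-04  3.6e-03 -1.0e+00] F [ 0.7 -1.5  0.2] w 0.08518979817537563 q6 -72.30684757357665 5
-0.11 -0.41 0.55 0.01
-0.11 -0.41 0.54 0.01
-0.12 -0.41 0.55 0.01
-0.12 -0.41 0.54 0.01
-0.13 -0.4 0.55 0.0
```

View pics/c4.png

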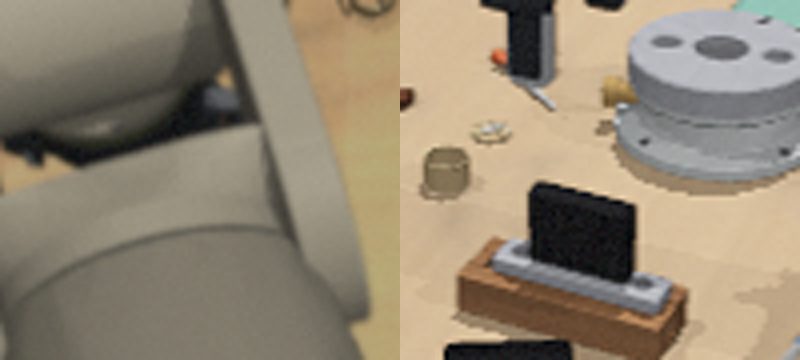

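The move was refused because empty rows aren't allowed. The picture shows that the arm blocks the top view and that the wide spanner is untouched in its rest. That makes 6 pictures viewed.

Request:
carry_out([
  {"tx": -0.3,"ty": -1.0,"tz": 1.2,"yaw": 0.02},
  {"tx": -0.3,"ty": -1.0,"tz": 1.0,"yaw": 0.02},
  {"tx": 0,"ty": 0,"tz": 0,"yaw": 0},
  {"tx": 0,"ty": 0,"tz": 0,"yaw": 0},
])

```text
time_s: 2.5
position: [0.4919, 0.2383, 0.1223]
tool_rot: [[-0.997, 0.081, -0.004], [0.081, 0.997, 0.003], [0.005, 0.003, -1.0]]
ft_force: [-1.0, 0.7, -0.0]
grip_width: 0.0855
```

```bash
python3 plan.py .492 .237 .052 175.35 2 .15
```

```text
t 2.5 pos [0.4919 0.2383 0.1223] yaw 175.35 tilt [-0.0044  0.0034 -1.    ] F [-1.   0.7 -0. ] w 0.08552507148816725 q6 -72.13106047279047 4
-0.0 -0.0 1.8 0.0
-0.0 -0.1 1.7 0.0
-0.0 -0.0 1.8 0.0
-0.1 -0.1 1.7 0.0
```

Request:
carry_out([
  {"tx": 0,"ty": -0.1,"tz": 1.8,"yaw": 0},
  {"tx": 0,"ty": 0,"tz": 1.8,"yaw": 0},
  {"tx": 0,"ty": 0,"tz": 1.6,"yaw": 0},
  {"tx": 0,"ty": 0,"tz": 1.2,"yaw": 0},
  {"tx": 0,"ty": 0,"tz": 0.3,"yaw": 0},
  {"tx": 0,"ty": 0,"tz": 0,"yaw": 0},
])

```text
time_s: 3.1
position: [0.4932, 0.2365, 0.0573]
tool_rot: [[-0.996, 0.085, 0.002], [0.085, 0.996, 0.005], [-0.002, 0.005, -1.0]]
ft_force: [-0.2, -1.0, 0.0]
grip_width: 0.0855
```

```bash
python3 plan.py .492 .237 .052 175.35 .8 .15
```

```text
t 3.1 pos [0.4932 0.2365 0.0573] yaw 175.15 tilt [ 0.0021  0.0052 -1.    ] F [-0.2 -1.   0. ] w 0.08550530879367203 q6 -72.21297559504715 1
0.12 0.03 0.53 -0.0
```

Down 5 mm, settle, then close.

Request:
carry_out([
  {"tx": 0.1,"ty": 0,"tz": 0.5,"yaw": 0},
  {"tx": 0,"ty": 0,"tz": 0,"yaw": 0},
])

```text
time_s: 3.3
position: [0.4927, 0.2367, 0.0533]
tool_rot: [[-0.996, 0.085, 0.004], [0.085, 0.996, 0.006], [-0.004, 0.006, -1.0]]
ft_force: [-0.1, -0.4, 0.4]
grip_width: 0.0856
```

Request:
carry_out([
  {"tx": 0,"ty": 0,"tz": 0,"yaw": 0},
  {"tx": 0,"ty": 0,"tz": 0,"yaw": 0},
  {"tx": 0,"ty": 0,"tz": 0,"yaw": 0},
  {"tx": 0,"ty": 0,"tz": 0,"yaw": 0},
  {"tx": 0,"ty": 0,"tz": 0,"yaw": 0},
  {"tx": 0,"ty": 0,"tz": 0,"yaw": 0},
  {"tx": 0,"ty": 0,"tz": 0,"yaw": 0},
  {"tx": 0,"ty": 0,"tz": 0,"yaw": 0},
], jaw=1, squeeze=60)

```text
time_s: 4.1
position: [0.4934, 0.237, 0.0549]
tool_rot: [[-0.996, 0.085, 0.007], [0.085, 0.996, 0.006], [-0.006, 0.007, -1.0]]
ft_force: [-0.8, 0.2, 0.3]
grip_width: 0.0133
```

```bash
python3 plan.py .492 .237 .112 175.35 2 .15
```

```text
t 4.1 pos [0.4934 0.237  0.0549] yaw 175.14 tilt [ 0.0069  0.0064 -1.    ] F [-0.8  0.2  0.3] w 0.013269714410536732 q6 -72.17497318764606 3
0.0 0.0 -1.9 -0.0
0.1 0.0 -1.9 -0.0
0.0 0.0 -1.9 -0.0
```

Request:
carry_out([
  {"tx": 0,"ty": 0,"tz": -1.2,"yaw": 0},
  {"tx": 0,"ty": 0,"tz": -1.5,"yaw": 0},
  {"tx": 0,"ty": 0,"tz": -1.5,"yaw": 0},
  {"tx": 0,"ty": 0,"tz": -1.5,"yaw": 0},
  {"tx": 0,"ty": 0,"tz": -1.0,"yaw": 0},
  {"tx": 0,"ty": 0,"tz": 0,"yaw": 0},
])

```text
time_s: 4.7
position: [0.4916, 0.2362, 0.1256]
tool_rot: [[-0.996, 0.085, 0.003], [0.085, 0.996, 0.005], [-0.002, 0.006, -1.0]]
ft_force: [-0.2, 0.4, -2.9]
grip_width: 0.013
```

```bash
python3 - <<'E'
from h import *
b=save("side","pics/s2.png")
cv2.imwrite("pics/c5.png",cv2.resize(b[130:270,205:335,::-1],None,fx=4.2,fy=4.2,interpolation=2))
E
python3 plan.py .4855 .003 .135 184.8 4 .15
```

```text
t 4.75 pos [0.4913 0.2361 0.1248] yaw 175.14 tilt [ 0.0016  0.0052 -1.    ] F [-0.2  0.6 -2.5] w 0.013550828491697092 q6 -72.15027920697119 6
-0.2 -3.9 -0.2 -0.03
-0.1 -3.9 -0.2 -0.03
-0.0 -3.9 -0.2 -0.03
0.1 -3.9 -0.2 -0.03
0.2 -3.8 -0.2 -0.02
0.3 -3.9 -0.1 -0.03
```

View pics/c5.png

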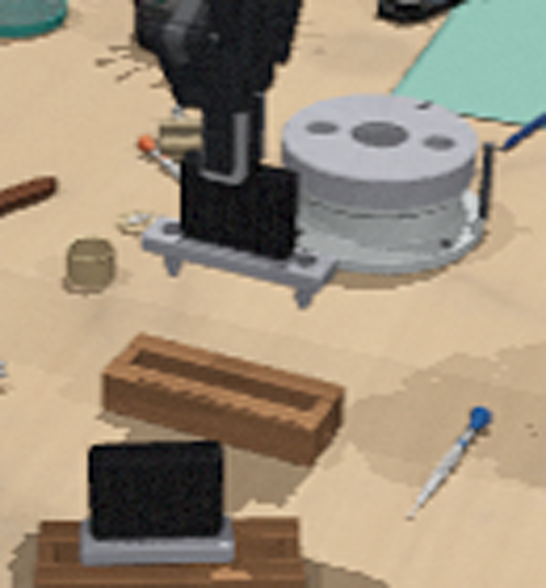

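The spanner is lifted upright, with its prong tips near (174,274) and (304,303) in c5 (picture 7). Now checking the grip offset.

Run:
```python
from h import *
np.set_printoptions(precision=4,suppress=True)
t=env.observe()["position"]; z=t[2]+.0016-.0485
for p in((174,274),(304,303)): print(onz("side",crop(p,205,130,4.2),z))
A,B=[onz("side",crop(p,205,130,4.2),z) for p in((174,274),(304,303))]
print((A+B)/2-t,np.linalg.norm(A-B),np.degrees(np.arctan2(*(A-B)[1::-1])))
for p in((322,128),(440,142),(380,134)): print(onz("side",crop(p,205,130,4.2),.06))
```

```text
[0.5245 0.2335 0.0779]
[0.454  0.2359 0.0779]
[-0.0021 -0.0014 -0.0469] 0.07049060919446903 -1.9766794709489628
[0.5186 0.0089 0.06  ]
[0.4463 0.0008 0.06  ]
[0.4832 0.0037 0.06  ]
```

Request:
carry_out([
  {"tx": -0.2,"ty": -3.5,"tz": -0.2,"yaw": -0.03},
  {"tx": -0.1,"ty": -3.9,"tz": -0.2,"yaw": -0.03},
  {"tx": 0,"ty": -3.9,"tz": -0.2,"yaw": -0.03},
  {"tx": 0.1,"ty": -3.9,"tz": -0.2,"yaw": -0.03},
  {"tx": 0.2,"ty": -3.5,"tz": -0.2,"yaw": -0.02},
  {"tx": 0.2,"ty": -2.0,"tz": 0,"yaw": -0.02},
  {"tx": 0,"ty": 0,"tz": 0,"yaw": 0},
  {"tx": 0,"ty": 0,"tz": 0,"yaw": 0},
])

```text
time_s: 5.55
position: [0.483, 0.0222, 0.1284]
tool_rot: [[-0.997, -0.083, -0.008], [-0.083, 0.997, 0.006], [0.008, 0.007, -1.0]]
ft_force: [-0.5, 1.1, -3.6]
grip_width: 0.0135
```

```bash
python3 plan.py .4858 .004 .122 184.8 1 .15
```

```text
t 5.55 pos [0.483  0.0222 0.1284] yaw -175.23 tilt [-0.0084  0.0063 -0.9999] F [-0.5  1.1 -3.6] w 0.013515523983550055 q6 -106.4585506431681 2
-0.1 -0.9 0.3 -0.0
-0.0 -0.9 0.3 -0.0
```

Request:
carry_out([
  {"tx": -0.1,"ty": -0.9,"tz": 0.3,"yaw": 0},
  {"tx": 0,"ty": -0.8,"tz": 0.3,"yaw": 0},
  {"tx": 0,"ty": 0,"tz": 0,"yaw": 0},
  {"tx": 0,"ty": 0,"tz": 0,"yaw": 0},
])

```text
time_s: 5.95
position: [0.4852, 0.0062, 0.1207]
tool_rot: [[-0.996, -0.086, -0.01], [-0.086, 0.996, 0.007], [0.01, 0.008, -1.0]]
ft_force: [-0.4, 0.3, -2.9]
grip_width: 0.013
```

```bash
python3 - <<'E'
from h import *
b=save("side","pics/s3.png")
cv2.imwrite("pics/c6.png",cv2.resize(b[100:210,240:350,::-1],None,fx=5.4,fy=5.4,interpolation=2))
E
python3 plan.py .4858 .004 .115 184.8 .8 .15
```

```text
t 6.0 pos [0.4852 0.0062 0.1207] yaw -175.08 tilt [-0.0104  0.007  -0.9999] F [ 0.8  0.5 -3.3] w 0.013596617972010066 q6 -108.45000065247501 1
-0.05 -0.23 0.57 0.0
```

View pics/c6.png

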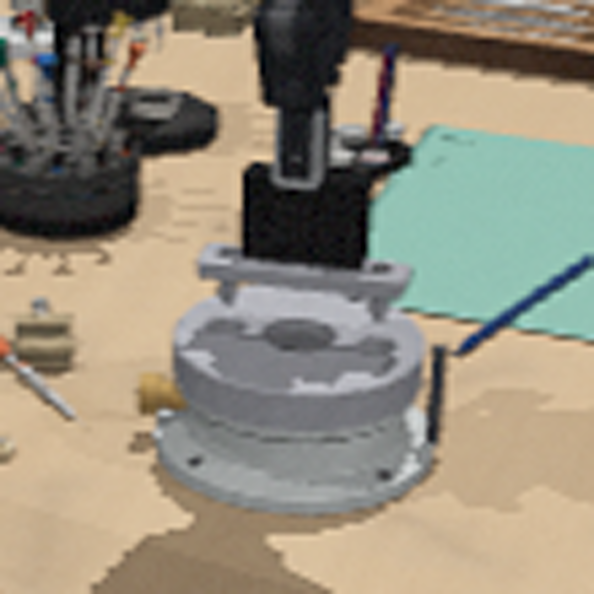

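Picture 8 shows the spanner above the collar, with its prong tips at about (229,303) and (377,318) and the holes below and slightly to the left and nearer.

```bash
python3 - <<'E'
from h import *
np.set_printoptions(precision=4,suppress=True)
t=env.observe()["position"]; z=t[2]+.0016-.0485
A,B=[onz("side",crop(p,240,100,5.4),z) for p in((229,303),(377,318))]
print(A,B,(A+B)/2,np.linalg.norm(A-B))
# hole pixel in this crop
for p in((322,65),(438,79)): print((crop(p,205,145,4.2)-[240,100]+.5)*5.4-.5)
E
python3 plan.py .4858 .004 .115 184.8 .8 .15
```

```text
[0.5165 0.0111 0.0738] [0.4471 0.001  0.0738] [0.4818 0.0061 0.0738] 0.07011963534418109
[225.1429 326.7143]
[374.2857 344.7143]
t 6.0 pos [0.4852 0.0062 0.1207] yaw -175.08 tilt [-0.0104  0.007  -0.9999] F [ 0.8  0.5 -3.3] w 0.013596617972010066 q6 -108.45000065247501 1
-0.05 -0.23 0.57 0.0
```

Request:
carry_out([
  {"tx": -0.1,"ty": -0.2,"tz": 0.2,"yaw": 0},
  {"tx": 0,"ty": 0,"tz": 0.6,"yaw": 0},
  {"tx": 0,"ty": 0,"tz": 0.6,"yaw": 0},
  {"tx": 0,"ty": 0,"tz": 0.3,"yaw": 0},
])

```text
time_s: 6.4
position: [0.4864, 0.005, 0.1027]
tool_rot: [[-0.996, -0.087, -0.009], [-0.087, 0.996, 0.007], [0.009, 0.008, -1.0]]
ft_force: [0.3, -0.7, -2.9]
grip_width: 0.0134
```

```bash
python3 plan.py .486 .0045 .091 184.8 .6 .15
```

```text
t 6.4 pos [0.4864 0.005  0.1027] yaw -175.02 tilt [-0.0094  0.0069 -0.9999] F [ 0.3 -0.7 -2.9] w 0.013395979256890381 q6 -108.64623058295611 2
0.02 -0.03 0.59 0.0
0.02 -0.02 0.58 0.0
```

Prongs are about 4 mm into the holes (tips near z = 0.056), with no contact force. Continuing down.

Request:
carry_out([
  {"tx": 0,"ty": 0,"tz": 0.5,"yaw": 0},
  {"tx": 0,"ty": 0,"tz": 0.4,"yaw": 0},
  {"tx": 0,"ty": 0,"tz": 0.2,"yaw": 0},
])

```text
time_s: 6.7
position: [0.4858, 0.0051, 0.0907]
tool_rot: [[-0.996, -0.087, -0.011], [-0.087, 0.996, 0.007], [0.01, 0.008, -1.0]]
ft_force: [-8.2, -0.9, 25.1]
grip_width: 0.0133
```

```bash
python3 plan.py .486 .0045 .091 184.8 .6 .15
```

```text
t 6.7 pos [0.4858 0.0051 0.0907] yaw -175.0 tilt [-0.011   0.0069 -0.9999] F [-8.2 -0.9 25.1] w 0.013275537792435515 q6 -108.64815830453293 1
-0.01 -0.06 -0.03 0.0
```

Seated: z = 0.0907 against 0.0909 expected, with 25 N of support force. Starting the clockwise turn (+yaw).

Request:
carry_out([
  {"tx": 0,"ty": 0,"tz": -0.05,"yaw": 0.05},
  {"tx": 0,"ty": 0,"tz": 0,"yaw": 0.08},
  {"tx": 0,"ty": 0,"tz": 0,"yaw": 0.08},
  {"tx": 0,"ty": 0,"tz": 0,"yaw": 0.08},
])

```text
time_s: 7.1
position: [0.4858, 0.0034, 0.0915]
tool_rot: [[-0.978, 0.208, -0.011], [0.208, 0.978, 0.002], [0.011, -0.0, -1.0]]
ft_force: [-1.2, -2.6, -3.3]
grip_width: 0.0136
```

```bash
python3 plan.py .4858 .0045 .091 115 .6 .08; python3 -c "
from h import *
print(env.observe()['wrist_torque'])"
```

```text
t 7.1 pos [0.4858 0.0034 0.0915] yaw 167.98 tilt [-0.0108  0.0021 -0.9999] F [-1.2 -2.6 -3.3] w 0.013622199474581438 q6 -91.54723281928047 12
0.0 0.01 0.0 0.08
0.0 0.01 0.0 0.08
0.0 0.01 0.0 0.08
0.0 0.01 0.01 0.08
0.01 0.01 0.0 0.08
0.01 0.01 0.01 0.07
0.01 0.01 0.0 0.08
0.0 0.0 0.01 0.07
0.01 0.01 0.0 0.08
0.01 0.0 0.01 0.07
0.0 0.0 0.0 0.08
0.01 0.01 0.01 0.07
[-0.65967225  0.09586106  0.27940856]
```

Torque is 0.28 N m, so the collar is following.

Request:
carry_out([
  {"tx": 0,"ty": 0,"tz": 0.03,"yaw": 0.08},
  {"tx": 0,"ty": 0,"tz": 0.02,"yaw": 0.08},
  {"tx": 0,"ty": 0,"tz": 0.02,"yaw": 0.08},
  {"tx": 0,"ty": 0,"tz": 0.02,"yaw": 0.08},
  {"tx": 0,"ty": 0,"tz": 0.02,"yaw": 0.08},
  {"tx": 0,"ty": 0,"tz": 0.02,"yaw": 0.08},
])

```text
time_s: 7.7
position: [0.4858, 0.0016, 0.0913]
tool_rot: [[-0.761, 0.649, -0.01], [0.649, 0.761, -0.003], [0.005, -0.009, -1.0]]
ft_force: [-0.9, 0.4, 0.0]
grip_width: 0.0136
```

```bash
python3 plan.py .4855 .003 .091 105 .6 .08; python3 -c "
from h import *
print(env.observe()['wrist_torque'])"
```

```text
t 7.7 pos [0.4858 0.0016 0.0913] yaw 139.56 tilt [-0.0097 -0.003  -0.9999] F [-0.9  0.4  0. ] w 0.013645122038697551 q6 -63.03479094677426 8
0.01 0.01 0.0 0.08
0.02 0.01 0.0 0.07
0.02 0.01 0.01 0.08
0.01 0.01 0.0 0.07
0.02 0.0 0.01 0.08
0.02 0.01 0.0 0.07
0.01 0.0 0.01 0.08
0.02 0.0 0.0 0.07
[-0.20665049  0.25202021  0.29083532]
```

Request:
carry_out([
  {"tx": 0.02,"ty": 0.01,"tz": 0.02,"yaw": 0.08},
  {"tx": 0.02,"ty": 0.01,"tz": 0.02,"yaw": 0.08},
  {"tx": 0.02,"ty": 0.01,"tz": 0.02,"yaw": 0.08},
  {"tx": 0.02,"ty": 0,"tz": 0.02,"yaw": 0.08},
  {"tx": 0,"ty": 0,"tz": 0.02,"yaw": 0.05},
])

```text
time_s: 8.2
position: [0.4857, 0.0007, 0.0913]
tool_rot: [[-0.464, 0.886, -0.009], [0.886, 0.464, -0.008], [-0.003, -0.011, -1.0]]
ft_force: [-1.3, -0.7, -0.3]
grip_width: 0.0136
```

```bash
python3 plan.py .4855 .003 .091 105 .6 .08|head -1; python3 -c "
from h import *
print(env.observe()['wrist_torque'])"
```

```text
t 8.2 pos [0.4857 0.0007 0.0913] yaw 117.63 tilt [-0.0087 -0.008  -0.9999] F [-1.3 -0.7 -0.3] w 0.013589866631501935 q6 -40.925474920021976 3
[-0.13548319  0.42148167  0.30483393]
```

Request:
carry_out([
  {"tx": 0,"ty": 0,"tz": 0.02,"yaw": 0.04},
  {"tx": 0,"ty": 0,"tz": 0.02,"yaw": 0.04},
  {"tx": 0,"ty": 0,"tz": 0.02,"yaw": 0.04},
])

```text
time_s: 8.5
position: [0.4853, 0.0004, 0.0914]
tool_rot: [[-0.353, 0.936, -0.009], [0.936, 0.353, -0.01], [-0.006, -0.012, -1.0]]
ft_force: [-2.0, -0.1, 0.2]
grip_width: 0.0135
```

```bash
python3 plan.py .4855 .003 .091 105 .6 .08|head -1; python3 -c "
from h import *
print(env.observe()['wrist_torque'])"
```

```text
t 8.5 pos [4.853e-01 4.000e-04 9.140e-02] yaw 110.68 tilt [-0.0089 -0.0098 -0.9999] F [-2.  -0.1  0.2] w 0.013497698015864087 q6 -33.901840627109195 2
[0.0672037  0.27395081 1.24535832]
```

Torque has jumped to 1.25 N m, which suggests the stop. One more gentle push to confirm.

Request:
carry_out([
  {"tx": 0,"ty": 0,"tz": 0.02,"yaw": 0.03},
  {"tx": 0,"ty": 0,"tz": 0.02,"yaw": 0.03},
  {"tx": 0,"ty": 0,"tz": 0.02,"yaw": 0.03},
])

```text
time_s: 8.8
position: [0.4852, 0.0003, 0.0914]
tool_rot: [[-0.271, 0.962, -0.009], [0.962, 0.271, -0.013], [-0.01, -0.012, -1.0]]
ft_force: [-1.4, -0.3, 2.1]
grip_width: 0.013
```

```bash
python3 plan.py .4855 .003 .091 105 .6 .08|head -1
python3 - <<'E'
from h import *
print(env.observe()['wrist_torque'])
b=save("side","pics/s4.png");a=save("top","pics/t4.png")
cv2.imwrite("pics/c7.png",np.hstack([cv2.resize(b[110:210,250:350,::-1],None,fx=4,fy=4,interpolation=2),cv2.resize(a[160:260,290:390,::-1],None,fx=4,fy=4,interpolation=2)]))
E
```

```text
t 8.8 pos [4.852e-01 3.000e-04 9.140e-02] yaw 105.75 tilt [-0.0087 -0.0125 -0.9999] F [-1.4 -0.3  2.1] w 0.013011086368720627 q6 -28.820741577112035 1
[0.14629038 0.29077839 1.97823304]
```

View pics/c7.png

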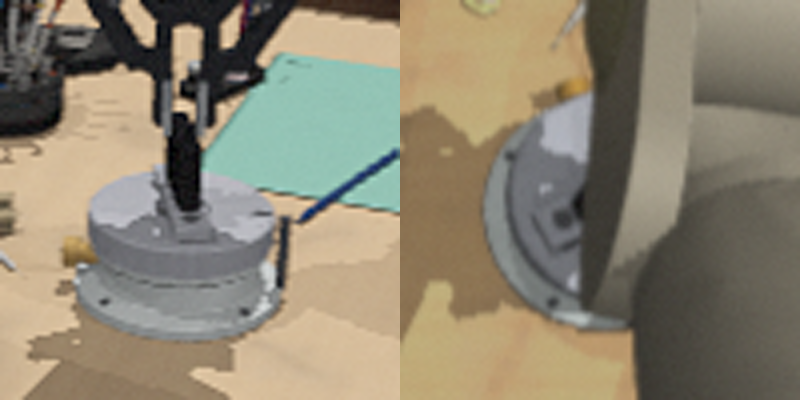

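Picture 9: the spanner is flat in the collar. The mark is at about (262,213) in the left half and the post top at (286,217). Checking both numerically.

Run:
```python
from h import *
np.set_printoptions(precision=4,suppress=True)
c=np.array([.483,.005])   # collar centre as seen by the side camera
m=onz("side",crop((262,213),250,110,4),.06)[:2]-c; print("mark",m,np.hypot(*m),np.degrees(np.arctan2(m[1],m[0])))
for z in(.05,.06,.065,.07):
    P=onz("side",crop((286,217),250,110,4),z)[:2]-c; print("post top if z",z,P,np.hypot(*P),np.degrees(np.arctan2(P[1],P[0])))
print((proj("side",[.483-.0655,.005-.011,.0])-[250,110]+.5)*4)
```

```text
mark [-0.0495 -0.0127] 0.05112522716125569 -165.63151642681876
post top if z 0.05 [-0.0611 -0.0329] 0.06935295950074778 -151.72579915453628
post top if z 0.06 [-0.0651 -0.0127] 0.06634751976605156 -168.921506055364
post top if z 0.065 [-0.0671 -0.0027] 0.06718160587610142 -177.6988941674221
post top if z 0.07 [-0.0691  0.0074] 0.06953372817467163 173.92887784721583
[278.9573 301.5066]
```

The post top is at z≈0.06, and the mark (-166°) and post (-169°) agree within reading error. Now unwinding slightly and releasing with a partial opening first.

Request:
carry_out([
  {"tx": 0,"ty": 0,"tz": 0,"yaw": -0.03},
  {"tx": 0,"ty": 0,"tz": 0,"yaw": -0.02},
])

```text
time_s: 9.1
position: [0.4852, 0.0003, 0.0914]
tool_rot: [[-0.322, 0.947, -0.009], [0.947, 0.322, -0.013], [-0.009, -0.012, -1.0]]
ft_force: [0.1, -0.3, 0.4]
grip_width: 0.013
```

Request:
carry_out([
  {"tx": 0,"ty": 0,"tz": 0,"yaw": 0},
  {"tx": 0,"ty": 0,"tz": 0,"yaw": 0},
  {"tx": 0,"ty": 0,"tz": 0,"yaw": 0},
  {"tx": 0,"ty": 0,"tz": 0,"yaw": 0},
], jaw=0)

```text
time_s: 9.5
position: [0.4862, 0.0002, 0.0916]
tool_rot: [[-0.315, 0.949, -0.006], [0.949, 0.315, -0.011], [-0.008, -0.009, -1.0]]
ft_force: [-0.2, -0.3, 0.3]
grip_width: 0.0424
```

```bash
python3 plan.py .4852 .0005 .17 105 2 .08|head -1; python3 -c "
from h import *
print(env.observe()['wrist_torque'])"
```

```text
t 9.5 pos [4.862e-01 2.000e-04 9.160e-02] yaw 108.34 tilt [-0.0062 -0.0108 -0.9999] F [-0.2 -0.3  0.3] w 0.04239539697083721 q6 -31.539637681562024 4
[ 0.01940372 -0.01229872  0.03042066]
```

Request:
carry_out([
  {"tx": 0,"ty": 0,"tz": -1.0,"yaw": 0},
  {"tx": 0,"ty": 0,"tz": -2.0,"yaw": 0},
  {"tx": 0,"ty": 0,"tz": -3.0,"yaw": 0},
  {"tx": 0,"ty": 0,"tz": -3.0,"yaw": 0},
  {"tx": 0,"ty": 0,"tz": -2.0,"yaw": 0},
  {"tx": 0,"ty": 0,"tz": 0,"yaw": 0},
])

```text
time_s: 10.1
position: [0.487, 0.0014, 0.2092]
tool_rot: [[-0.311, 0.95, -0.004], [0.95, 0.311, -0.01], [-0.008, -0.007, -1.0]]
ft_force: [-0.2, 0.7, -0.3]
grip_width: 0.0428
```

```bash
python3 plan.py .28 -.30 .21 60 4 .12
```

```text
t 10.1 pos [0.487  0.0014 0.2092] yaw 108.14 tilt [-0.0045 -0.0101 -0.9999] F [-0.2  0.7 -0.3] w 0.04276370195479215 q6 -31.46847832588225 10
-2.2 -2.9 0.0 0.08
-2.4 -2.7 0.0 0.08
-2.7 -2.5 0.0 0.09
-2.9 -2.3 0.0 0.08
-3.0 -2.0 0.1 0.09
-3.2 -1.8 0.0 0.08
-3.4 -1.5 0.1 0.09
-3.5 -1.2 0.0 0.08
-3.5 -0.9 0.1 0.09
-3.6 -0.5 0.0 0.08
```

Request:
carry_out([
  {"tx": -2.2,"ty": -2.9,"tz": 0,"yaw": 0.08},
  {"tx": -2.4,"ty": -2.7,"tz": 0,"yaw": 0.08},
  {"tx": -2.7,"ty": -2.5,"tz": 0,"yaw": 0.09},
  {"tx": -2.9,"ty": -2.3,"tz": 0,"yaw": 0.08},
  {"tx": -3.0,"ty": -2.0,"tz": 0,"yaw": 0.09},
  {"tx": -3.2,"ty": -1.8,"tz": 0,"yaw": 0.08},
  {"tx": -3.4,"ty": -1.5,"tz": 0,"yaw": 0.09},
  {"tx": -3.5,"ty": -1.2,"tz": 0,"yaw": 0.08},
  {"tx": -3.0,"ty": -0.9,"tz": 0,"yaw": 0.05},
  {"tx": 0,"ty": 0,"tz": 0,"yaw": 0},
  {"tx": 0,"ty": 0,"tz": 0,"yaw": 0},
])

```text
time_s: 11.2
position: [0.2894, -0.27, 0.2087]
tool_rot: [[0.421, 0.907, -0.006], [0.907, -0.421, -0.005], [-0.007, -0.004, -1.0]]
ft_force: [-0.1, -0.1, -0.3]
grip_width: 0.0423
```

Run:
```python
from h import *
b=save("side","pics/s5.png");a=save("top","pics/t5.png")
cv2.imwrite("pics/c8.png",np.hstack([cv2.resize(b[130:230,250:350,::-1],None,fx=4,fy=4,interpolation=2),cv2.resize(a[170:255,300:385,::-1],(400,400),interpolation=2)]))
print(env.observe()["qvel"].round(2),env.observe()["position"])
```

```text
[ 1.03 -0.15 -0.28  0.19  0.06 -0.12] [ 0.29000277 -0.26949525  0.20887549]
```

View pics/c8.png

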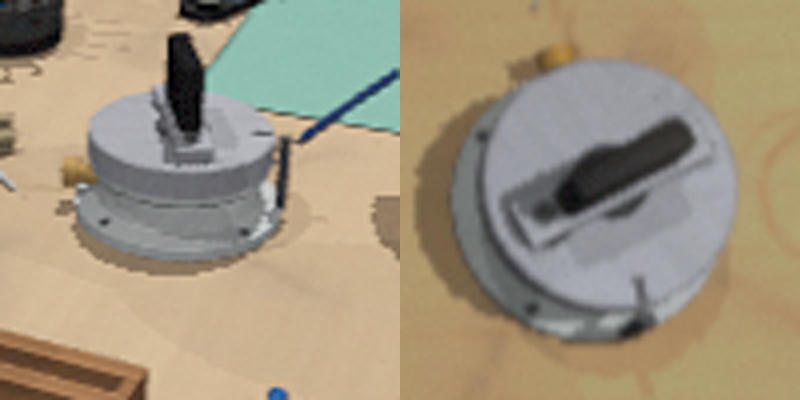

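Picture 10: the spanner sits flat in the collar, released. The mark at (640,290) is in line with the post at (637,325). One numeric check, then I hand in.

Run:
```python
from h import *
k=595/400/7; c=np.array([.4853,.0025])
g=lambda p,z:onz("top",np.array([(p[0]-400+.5)*85/400-.5+300,(p[1]+.5)*85/400-.5+170]),z)[:2]-c
for n,p,z in(("mark",(640,288),.06),("post",(637,322),.06)):
    v=g(p,z); print(n,v.round(4),np.degrees(np.arctan2(v[1],v[0])).round(1))
a=g((519,225),.07);b=g((700,145),.07); d=b-a; print("bridge centre",(a+b)/2,np.degrees(np.arctan2(d[1],d[0])))
print(env.close_job())
```

```text
mark [-0.0505 -0.0102] -168.6
post [-0.0661 -0.0077] -173.4
bridge centre [-0.00368708  0.00249745] -67.47851679904834
the job is handed in; nothing more can be done
None
```

The wide spanner is now in the collar, and I turned the collar clockwise until it stopped. I then released the spanner, backed the arm away and handed the job in at about 11 s on the robot's clock.

- **Seating before the turn:** the spanner came to rest at TCP z = 0.0907 m against the 0.0909 m expected, with 25 N of support. Both prongs were therefore fully in before I started turning.
- **Stop:** torque stayed near 0.3 N m while the collar turned, then rose to 1.25 and 1.98 N m as I pushed on. The last 5° of that push mostly twisted the grip rather than the collar.
- **Last picture:** the spanner sits flat in the collar with nothing touching it. Both views show the mark in line with the post.
- **Small disagreement:** measured angles put the mark at −166° to −169° and the post at −169° to −173°. That leaves 3–5° between them, which I put down to pixel reading error. I count it as at the stop because of the torque rise.
- **Other spanner:** I never approached it. It was in its rest when I last had it in view, just after lifting the wide one, but I did not check it again at the end.
- **Refused call:** one move was rejected because it contained empty rows. Nothing moved, and I sent it again with zeros.

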